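# Drive home the proud fastener pins of a sloped cart shelf

### The job

The cart's sloped perforated shelf has just been refitted, and two of its four corner fastener pins still stand proud. Take the mallet and knock both fully home with brisk blows of its face, without hitting the panel, then stand the mallet back on its face on the cart top. Leave the jar, the pill tray and the comb where they are.

Things in the scene. Friction and masses are not known exactly. Their poses are not given: they have to be found in the camera images.
- mallet: Black dead-blow mallet, 0.35 to 0.53 kg: cylindrical head 45 mm across, 76 mm tall, flat rubber faces top and bottom. Origin: centre of the lower face, the one to strike with; z axis up the head. Starts standing on that face on the cart top (z = 0), handle level. The handle runs to the mallet's own -x. Centre of mass 11 mm from the head's axis.
- mallet_grip (a point): Point on the handle's axis, 105 mm from the head's axis and 38 mm above the lower face; x axis along the handle, pointing to the head. The rubber grip is 24 mm wide, 28 mm deep, flat-sided, from 76 to 174 mm from the head's axis; a knob 28 mm wide ends it at 194 mm; a round steel shaft, 12 mm thick, joins it to the head. A blow can turn the mallet in the fingers.
- shelf: Fixed perforated metal shelf, 300 mm wide, 196 mm up the slope, empty. Origin on the cart top under the panel's centre. It slopes at 25 degrees: low edge at its own -x (face 47 mm up, with a lip 10 mm high), high edge at +x (129 mm up), so face and pins lean to its own -x. Pins: 120 mm either side of its middle, 62 mm down- and uphill of its centre along the slope.
- pin_a (a joint): How far pin_a's head stands off its collar, along the pin, in m: 0 = fully home (rigid stop; head's top 6 mm off the panel), at most 0.016; 9 to 14.5 mm at the start, lower row. Gripped by its sprung legs: gives only under some 19 to 25 N (one of the proud pins is tighter; it shows only in the blow), a light blow drives it only part of the way, and it stays where it is left.
- pin_a_head (a point): Centre of the top face of pin_a's head (moves with it); its z axis points out along the pin, square to the panel. Grey plastic drive pin: round head 16 mm across, 4 mm thick, 6 mm shank, in a fixed collar 22 mm across and 2 mm high.
- pin_b (a joint): How far pin_b's head stands off its collar, along the pin, in m: 0 = fully home (rigid stop; head's top 6 mm off the panel), at most 0.016; 9 to 14.5 mm at the start, upper row. Gripped by its sprung legs: gives only under some 19 to 25 N (one of the proud pins is tighter; it shows only in the blow), a light blow drives it only part of the way, and it stays where it is left.
- pin_b_head (a point): Centre of the top face of pin_b's head (moves with it); its z axis points out along the pin, square to the panel. Grey plastic drive pin: round head 16 mm across, 4 mm thick, 6 mm shank, in a fixed collar 22 mm across and 2 mm high.
- pin_c (a joint): How far pin_c's head stands off its collar, along the pin, in m: 0 = fully home (rigid stop; head's top 6 mm off the panel), at most 0.016; home at the start, lower row. Gripped by its sprung legs: gives only under some 19 to 25 N (one of the proud pins is tighter; it shows only in the blow), a light blow drives it only part of the way, and it stays where it is left.
- pin_c_head (a point): Centre of the top face of pin_c's head (moves with it); its z axis points out along the pin, square to the panel. Grey plastic drive pin: round head 16 mm across, 4 mm thick, 6 mm shank, in a fixed collar 22 mm across and 2 mm high.
- pin_d (a joint): How far pin_d's head stands off its collar, along the pin, in m: 0 = fully home (rigid stop; head's top 6 mm off the panel), at most 0.016; home at the start, upper row. Gripped by its sprung legs: gives only under some 19 to 25 N (one of the proud pins is tighter; it shows only in the blow), a light blow drives it only part of the way, and it stays where it is left.
- pin_d_head (a point): Centre of the top face of pin_d's head (moves with it); its z axis points out along the pin, square to the panel. Grey plastic drive pin: round head 16 mm across, 4 mm thick, 6 mm shank, in a fixed collar 22 mm across and 2 mm high.
- jar: Lidded white ceramic jar, 84 mm across, 113 mm tall; origin under its centre. Bystander.
- pill_tray: Purple divided pill tray, 100 x 190 x 26 mm; origin under its centre. Bystander.
- comb: White plastic comb lying flat, 175 x 34 x 6 mm, length along its own x; origin under its middle. Bystander.

How it is judged:
On the way, in this order (a step that is already met when the one before it is completed fails the run):
1. the mallet is lifted (height (world z) of mallet above 0.05 m), for 0.1 s.
2. the mallet's lower face swings at a proud pin (faster than 70 mm/s within 40 mm of its head) (((linear speed of mallet above 0.07 m/s and distance between mallet and pin_a_head below 0.04 m and value of joint pin_a above 0.0015 m) or (linear speed of mallet above 0.07 m/s and distance between mallet and pin_b_head below 0.04 m and value of joint pin_b above 0.0015 m))), for 0.002 s.
3. one pin is home, and the mallet swings at the other, still proud, in the same way (((value of joint pin_a below 0.0015 m and (linear speed of mallet above 0.07 m/s and distance between mallet and pin_b_head below 0.04 m and value of joint pin_b above 0.0015 m)) or (value of joint pin_b below 0.0015 m and (linear speed of mallet above 0.07 m/s and distance between mallet and pin_a_head below 0.04 m and value of joint pin_a above 0.0015 m)))), for 0.002 s.
At the end, for the whole second after the job is handed in: All four pins are home (head within 1.5 mm of its collar) and the mallet stands at rest on its lower face on the cart top (face under 6 mm above the deck, tilt under 0.12 rad) (value of joint each of pin_a, pin_b, pin_c, pin_d below 0.0015 m and height (world z) of mallet below 0.006 m and angle between mallet's own z axis and vertical below 0.12 rad and linear speed of mallet below 0.02 m/s); the robot touches nothing.
It fails at once if the mallet hits the shelf (over 8 N on the panel, collars or frame) (contact force between mallet and shelf above 8 N).
It fails at once if a pin is pushed with the gripper instead of the mallet (contact force between any of the arm, the fingers and pin_a above 1 N or contact force between any of the arm, the fingers and pin_b above 1 N).
It fails at once if the jar is moved more than 15 mm (distance of jar from where it was at the start of the episode above 0.015 m).
It fails at once if the pill tray is moved more than 15 mm (distance of pill_tray from where it was at the start of the episode above 0.015 m).
It fails at once if the comb is moved more than 15 mm (distance of comb from where it was at the start of the episode above 0.015 m).
It also fails if it takes over 70 s, if anything falls off the work surface, if the arm or the gripper's body presses on something with over 40 N, if the wrist force passes 120 N, or if a joint passes its speed limit or range.

### The arm

A 6-joint arm with a two-finger parallel gripper is mounted at the origin on the work surface. World frame = base frame: x ahead of the robot, y to its left, z up, the work surface at z = 0. Lengths are in m, angles in rad, forces in N, time in s.
With the tool pointing down it reaches from about 0.375 to 0.9 m from the base axis. Payload 3.1 kg.
Tool frame: the origin (TCP) lies on the centre line of the jaws, within the pads' length; the fingertips stand 22 mm ahead of it and the grasp point (between the pads) lies 3 mm ahead of it; z points along the fingers, y is the line along which they close (so a half turn about z gives the same grasp; the last joint's range is limited). The gripper opens to 85 mm and grips with 20 to 120 N. Pads are 22 mm wide; open, the fingers measure 114 mm over their backs; the gripper's body (76 mm by 85 mm) begins 54 mm behind the grasp point. The pads swing forward as they close: fully open they stand 13 mm farther back than shut.
Start: joints at [1.073, 0.527, 1.433, -0, 1.181, -0.178], TCP at [0.196, 0.593, 0.253] pointing down, gripper open.
Joint ranges: [-3.08, 3.08], [-0.75, 2.2], [0.22, 2.44], [-1.43, 4.57], [0, 2.65], [-2.85, 2.85]. Speed limits (rad/s): [2.79, 2.79, 3.14, 3.14, 3.14, 3.14].

### API

Orientations are given as a unit quaternion [x, y, z, w].
In Python, from station import manip, optics, workorder gives the robot as it stands (manip), with the cameras (optics) and the job (workorder).
- The arm moves only by the shell command python3 drive.py 'ROWS' [FORCE]. ROWS is one flat JSON list of numbers that holds 1 to 20 rows one after another, with no inner brackets; each row has 5 numbers: dx, dy, dz in units of 50 mm, then a turn about the tool's z in rad, then the opening from 0.0 (shut) to 1.0 (fully open); each row is the pose to reach, as a shift and turn from the pose commanded when the command began, along the tool's axes at that moment; what a row does not reach only later rows make up. A row lasts 1/10 s, in which the tool goes at most 0.05 m and 0.15 rad, less where a joint would pass 70% of its speed; a pose out of reach is approached as far as the arm can. The fingers move at their own pace and stop on an object; FORCE is the grip in N (left out, the last holds). Time passes only in rows, so rows that do not move let the fingers close. It prints the time, the measured TCP pose, the force, the opening and the grip force at its end. Input that does not fit is refused with a message, and nothing moves.
- manip.sense(): the state, without advancing time (a new reading comes with each control period).
- optics.snapshot(name): name is "side" or "top"; returns a dict with "pixels" (480x640x3 uint8, red, green, blue), "range_z" (480x640 float32, m along the optical axis (not along the pixel's ray), 0 where there is no reading), "fov_y" (degrees; the focal length in pixels is half the picture's height over the tangent of half this angle, whatever the lens; pixels are square), "cx", "cy" (the principal point, pixels), "k1" (the pictures are not rectified: a ray, as slopes to the right and down, at radius r is drawn at 1 + k1 r^2 times it, then the intrinsics apply), "R" (3x3) and "t" (3): a world point X has camera coordinates R X + t. Camera axes: x right, y down, z forward; pixel columns grow to the right and rows downward; lengths in m; the calibration is good to about 2 mm. A picture is of the moment at which its call begins.
- workorder.sign_off(): hands the job in; it is judged then, once.
The state is a dict: "t": time; "q": joint angles; "qd": joint speeds; "tau": joint torques, N m; "tcp_pos": TCP position; "tool_rot": TCP orientation; "force": force on the tool from outside, world axes, zero at the start; "ft_torque": the same for the moment, N m; "finger_gap": opening from 0.0 (shut) to 1.0 (fully open); "gripper_force": force on a finger pad.
Only numpy, scipy, OpenCV 4.12 (cv2) and the standard library are available. Lean on these libraries where they do the work, as an engineer would, in place of code of your own. Each camera call takes 0.05 s, during which the arm holds its last target. There are 200 camera calls.

## Working session

There is one attempt and no reset: what is moved stays moved. The work goes in short steps, Python scripts to look and compute and a shell command to move; the robot and the scene stay as the last step left them, time stands still between calls to the robot, and variables do not carry over. Pictures are saved under pics/ and viewed, at most 10 in all, crops included, and the job is handed in when it is done.

```bash
ls; mkdir -p pics; python3 - <<'E'
from station import manip, optics, workorder
import cv2,numpy as np
print(manip.sense())
for n in("side","top"):
    s=optics.snapshot(n); cv2.imwrite(f"pics/{n}0.png",s["pixels"][...,::-1]); np.savez(f"{n}0.npz",**s)
    print(n,s["fov_y"],s["cx"],s["cy"],s["k1"],s["R"],s["t"])
E
```

```text
drive.py
pics
station.py
{'t': 0.0, 'q': array([ 1.07354547e+00,  5.28436840e-01,  1.43390892e+00, -1.69278140e-05,
        1.18138433e+00, -1.78488978e-01]), 'qd': array([-1.04293547e-03,  2.30427255e-05,  4.41474004e-04, -7.77937136e-04,
        1.31236106e-03,  9.46303469e-05]), 'tau': array([ 4.76969799e-04, -4.42352128e+01, -1.78023148e+01, -2.55576397e-04,
        8.37989501e-03,  3.13217484e-06]), 'tcp_pos': array([0.19551505, 0.59292817, 0.25234947]), 'tool_rot': array([ 1.58703753e-01,  9.87325669e-01, -1.01088708e-03, -3.46871334e-04]), 'force': array([-0.18744603, -0.12739192, -0.23237127]), 'ft_torque': array([0.01889076, 0.0355219 , 0.0002235 ]), 'gripper_force': 0.0, 'finger_gap': 0.9987679143946939}
side 47.238619055574176 316.31942772809157 231.94443140265375 -0.05630165623050232 [[ 0.85399643 -0.52020282  0.00889558]
 [-0.36730467 -0.61492251 -0.69782346]
 [ 0.36847983  0.59267135 -0.71621455]] [-0.49083816  0.27226695  1.22176796]
top 54.431337307224204 318.7449665306108 242.33852957247566 0.02478392233872428 [[ 0.02618702 -0.99955603  0.01421191]
 [-0.99679527 -0.02718439 -0.07523436]
 [ 0.0755873  -0.0121962  -0.9970646 ]] [-0.01779722  0.57202596  1.01499932]
```

View pics/top0.png

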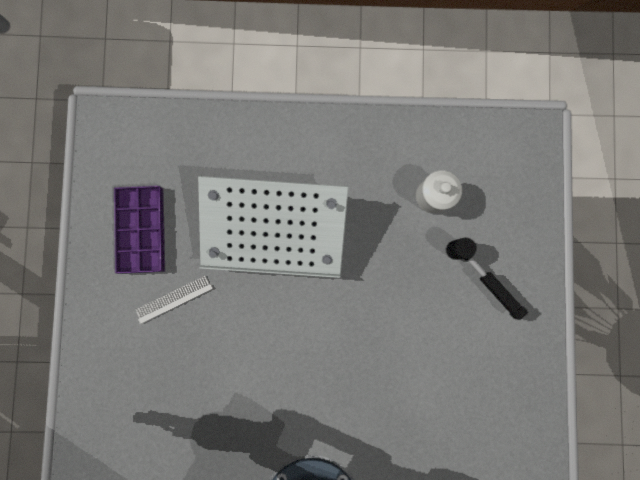

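View pics/side0.png

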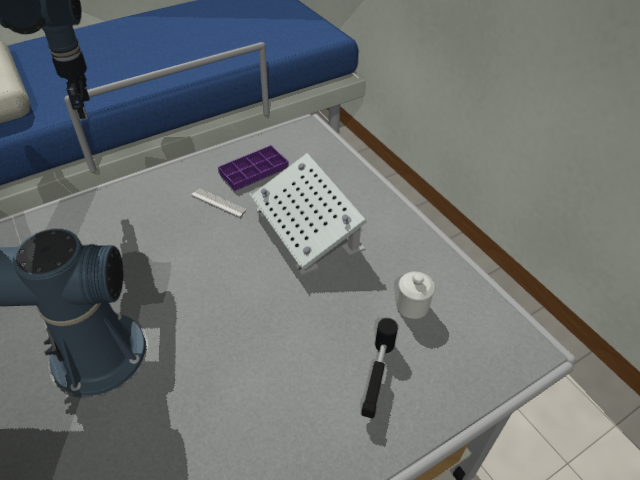

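The top view shows the mallet head at about (460,248) with its handle running to (520,315), and the jar at (442,190). The shelf pins are at (214,195), (332,203), (214,252) and (327,259), and the tray and comb are on the left. The side view confirms that the low edge faces the robot. Next I measure from depth.

```bash
cat > h.py <<'E'
import numpy as np,cv2
def load(n): return dict(np.load(n))
def cloud(s):
    f=240/np.tan(np.radians(float(s["fov_y"]))/2)
    K=np.array([[f,0,float(s["cx"])],[0,f,float(s["cy"])],[0,0,1]])
    v,u=np.mgrid[:480,:640]
    p=cv2.undistortPoints(np.stack([u,v],-1).reshape(-1,1,2).astype(float),K,np.array([float(s["k1"]),0,0,0]))
    p=p.reshape(480,640,2); z=s["range_z"].astype(float)
    X=np.dstack([p[...,0]*z,p[...,1]*z,z])
    W=(X-s["t"])@s["R"]; W[z==0]=np.nan
    return W
E
python3 - <<'E'
from h import *
for n in("top","side"):
    s=load(n+"0.npz");W=cloud(s);im=s["pixels"].astype(int);x,y,z=W[...,0],W[...,1],W[...,2]
    reg=(x>.3)&(x<.85)&(abs(y)<.6)
    print(n,"deck z med",np.nanmedian(z[reg&(abs(z)<.02)]))
    hsv=cv2.cvtColor(s["pixels"],cv2.COLOR_RGB2HSV)
    # panel
    br=reg&(z>.03)&(z<.15)&(y>-.12)&(y<.35)&(x>.4)&(hsv[...,2]>120)
    P=W[br];
    for _ in range(4):
        c=P.mean(0);nrm=np.linalg.svd(P-c,full_matrices=False)[2][2];nrm*=np.sign(nrm[2]);d=(P-c)@nrm;P=P[abs(d)<max(.002,2*d.std())]
    print("panel n",nrm,"slope",np.degrees(np.arccos(nrm[2])),"c",c,"std",d.std(),len(P))
    e=(W-c)@nrm
    up=np.array([0,0,1])-nrm*nrm[2];up/=np.linalg.norm(up);lat=np.cross(up,nrm)
    S=(P-c)@up;L=(P-c)@lat
    r=cv2.minAreaRect(np.c_[S,L].astype(np.float32));print("rect",r)
    Rr=c+r[0][0]*up+r[0][1]*lat;print("rect centre",Rr,"up",up)
    m=(reg&(e>.004)&(e<.03)&(abs((W-Rr)@up)<.085)&(abs((W-Rr)@lat)<.14)).astype(np.uint8)
    k,lab,st,ce=cv2.connectedComponentsWithStats(m)
    for i in range(1,k):
        if st[i,4]>8:
            Q=W[lab==i];ee=e[lab==i];top=Q[ee>np.percentile(ee,80)-.003];cc=top.mean(0)
            print(" pin px",ce[i],st[i,4],"h mm",np.percentile(ee,[50,80,95])*1e3,"c",cc,"s,l",(cc-Rr)@up,(cc-Rr)@lat)
    dk=(x>.3)&(x<.8)&(y<-.1)&(y>-.55)&(hsv[...,2]<60)&(z>.012)&(z<.1)
    k,lab,st,ce=cv2.connectedComponentsWithStats(dk.astype(np.uint8))
    for i in range(1,k):
        if st[i,4]>60:
            Q=W[lab==i];t=Q[Q[:,2]>.069]
            print(" dark",ce[i],st[i,4],"z",np.percentile(Q[:,2],[5,50,95]),"mean",Q.mean(0))
            if len(t)>10: print("   top circle",cv2.minEnclosingCircle(t[:,:2].astype(np.float32)),t.mean(0),len(t))
    j=reg&(y<-.1)&(z>.085); print(" jar",W[j].mean(0),j.sum())
E
```

```text
top deck z med 0.0008058755367520184
panel n [-0.42168397  0.01711914  0.90658125] slope 24.962900099236247 c [0.59969211 0.09809905 0.09086755] std 0.0013515801585711259 10342
rect ((-0.004163235425949097, 0.0001414865255355835), (0.19573438167572021, 0.3000991642475128), 0.07868476212024689)
rect centre [0.59591517 0.09811078 0.08911053] up [ 0.90583509 -0.03677427  0.42203132]
 pin px [212.46808511 195.76595745] 47 h mm [6.15396523 7.96248094 9.13289254] c [0.65279476 0.21494009 0.12095415] s,l 0.06066622578905152 -0.11904039963149365
 pin px [330.85185185 204.35185185] 54 h mm [17.53727211 18.4592399  19.92947414] c [ 0.63916956 -0.02328288  0.13134848] s,l 0.061471247323406246 0.11953918649000908
 pin px [212.17391304 253.97826087] 46 h mm [16.59536501 18.38533447 18.93671288] c [0.53751734 0.21994359 0.07886724] s,l -0.061702107096608116 -0.11936371025158102
 pin px [326.53488372 259.79069767] 43 h mm [5.98135183 7.47389059 8.85867113] c [ 0.53283841 -0.01949826  0.06908356] s,l -0.06126416467042892 0.12007086338783748
 dark [461.33965844 248.74952562] 527 z [0.02153429 0.07547
[... 1074 characters left out ...]
6.825] 40 h mm [16.20249342 19.20160976 20.95610131] c [ 0.63912089 -0.02450131  0.13151051] s,l 0.061053584585504576 0.12024722878886747
 pin px [306.28571429 248.92857143] 28 h mm [6.70224643 8.45162662 9.1990326 ] c [ 0.53199215 -0.02130555  0.06919977] s,l -0.06239360781571926 0.1214101662860182
 dark [386.26335878 333.26335878] 524 z [0.02216343 0.07115465 0.07867959] mean [ 0.55809534 -0.3196429   0.06114625]
   top circle ((0.5641766786575317, -0.3136647343635559), 0.022155886515975) [ 0.56268703 -0.31480491  0.07572063] 278
 dark [372.875     390.1546875] 640 z [0.03647711 0.05147305 0.05589976] mean [ 0.45880435 -0.41106261  0.05033176]
 jar [ 0.68134179 -0.26297746  0.09277567] 641
```

The manual's scale: shifts go in units of 50 mm. Converting my numbers, -0.745 m is -14.9, -0.635 m is -12.7.

```bash
python3 drive.py '[-12.7,-14.9,0,2.09,1,-12.7,-14.9,0,2.09,1,-12.7,-14.9,0,2.09,1,-12.7,-14.9,0,2.09,1,-12.7,-14.9,0,2.09,1,-12.7,-14.9,0,2.09,1,-12.7,-14.9,0,2.09,1,-12.7,-14.9,0,2.09,1,-12.7,-14.9,0,2.09,1,-12.7,-14.9,0,2.09,1,-12.7,-14.9,0,2.09,1,-12.7,-14.9,0,2.09,1,-12.7,-14.9,0,2.09,1,-12.7,-14.9,0,2.09,1,-12.7,-14.9,0,2.09,1,-12.7,-14.9,0,2.09,1,-12.7,-14.9,0,2.09,1,-12.7,-14.9,0,2.09,1,-12.7,-14.9,0,2.09,1,-12.7,-14.9,0,2.09,1]' 120
cat > ax.py <<'E'
# usage: ax.py X Y Z -> shift in tool axes from the present pose; without args prints pose
import sys,numpy as np
from scipy.spatial.transform import Rotation as R
from station import manip, optics, workorder
s=manip.sense();r=R.from_quat(s["tool_rot"]).as_matrix()
print("t",s["t"],"tcp",s["tcp_pos"].round(4),"x",r[:,0].round(3),"y",r[:,1].round(3),"F",s["force"].round(1),"gap",s["finger_gap"],"q",s["q"].round(2))
if len(sys.argv)>3: print("shift",(r.T@(np.array(sys.argv[1:4],float)-s["tcp_pos"])).round(4))
E
python3 ax.py .5646 -.3130 .056
```

```text
t: 2.1
tcp_pos: [0.5662, -0.317, 0.2527]
tool_rot: [0.934, 0.357, 0.0, 0.001]
force: [-0.7, -0.5, -0.0]
finger_gap: 1.002
gripper_force: 0.0
t 2.1 tcp [ 0.5662 -0.317   0.2527] x [ 0.745  0.667 -0.   ] y [ 0.667 -0.745  0.002] F [-0.7 -0.5 -0. ] gap 1.0015571879683123 q [-0.68  0.56  1.37 -0.    1.21  0.16]
shift [ 0.0016 -0.0044  0.1967]
```

```bash
python3 drive.py '[0.03,-0.09,1,0,1,0.03,-0.09,2,0,1,0.03,-0.09,2.8,0,1,0.03,-0.09,3.4,0,1,0.03,-0.09,3.9,0,1,0.03,-0.09,3.9,0,1,0.03,-0.09,3.9,0,1]' && python3 ax.py && python3 drive.py '[0,0,0,0,0,0,0,0,0,0,0,0,0,0,0,0,0,0,0,0,0,0,0,0,0,0,0,0,0,0]' 120; python3 ax.py
```

```text
t: 2.8
tcp_pos: [0.5633, -0.3085, 0.058]
tool_rot: [0.934, 0.358, -0.0, -0.001]
force: [0.1, 0.1, 0.2]
finger_gap: 1.0
gripper_force: 0.0
t 2.8 tcp [ 0.5633 -0.3085  0.058 ] x [ 0.743  0.669 -0.   ] y [ 0.669 -0.743 -0.001] F [0.1 0.1 0.2] gap 0.9996851812468985 q [-0.67  0.8   1.51 -0.    0.82  0.16]
t: 3.4
tcp_pos: [0.5649, -0.3096, 0.0607]
tool_rot: [0.934, 0.358, 0.001, 0.002]
force: [0.4, -0.5, 4.5]
finger_gap: 0.506
gripper_force: 120.9
t 3.4 tcp [ 0.5649 -0.3096  0.0607] x [0.743 0.669 0.001] y [ 0.669 -0.743  0.005] F [ 0.4 -0.5  4.5] gap 0.505739262737704 q [-0.67  0.8   1.51  0.    0.82  0.16]
```

```bash
python3 drive.py '[0,0,-0.6,0,0,0,0,-1.6,0,0,0,0,-2.6,0,0,0,0,-3.3,0,0,0,0,-3.4,0,0,0,0,-3.4,0,0,0,0,-3.4,0,0]'; cat > look.py <<'E'
import sys
from h import *
from station import manip, optics, workorder
from scipy.spatial.transform import Rotation as Ro
s0=manip.sense();T=s0["tcp_pos"];r=Ro.from_quat(s0["tool_rot"]).as_matrix()
tag=sys.argv[1]
for n in("top","side"):
    s=optics.snapshot(n);cv2.imwrite(f"pics/{n}{tag}.png",s["pixels"][...,::-1]);W=cloud(s)
    np.savez(f"{n}{tag}.npz",**s)
    L=(W-T)@r   # tool frame; handle along -x, z down
    hv=cv2.cvtColor(s["pixels"],cv2.COLOR_RGB2HSV)[...,2]
    m=(L[...,0]<-.08)&(L[...,0]>-.2)&(abs(L[...,1])<.04)&(abs(L[...,2]-.02)<.06)
    Q=L[m]
    if len(Q)>30:
        p=np.polyfit(Q[:,0],Q[:,1],1);z=[np.percentile(Q[(Q[:,0]<a+.01)&(Q[:,0]>a-.01),2],20)*1e3 for a in(-.09,-.11,-.13,-.15,-.165)]
        print(n,len(Q),"yaw",p,"handle top z(tool) mm",np.round(z,1),"knob end x",np.percentile(Q[:,0],.5))
    # pins vs panel
    c=np.array([.5962,.0978,.0889]);up=np.array([.906,-.0368,.4217]);nn=np.array([-.4213,.0171,.9067]);la=np.cross(up,nn)
    for nm,a,b in(("a",-.062,-.12),("b",.062,.12),("c",-.062,.12),("d",.062,-.12)):
        e=(W-c)@nn;k=(abs((W-c)@up-a)<.012)&(abs((W-c)@la-b)<.012)&(e>-.004)&(e<.03);v=e[k]
        if len(v)>15: print("  pin",nm,len(v),"e85 mm",round(np.percentile(v,85)*1e3,1))
E
python3 look.py 1; python3 ax.py
```

```text
t: 4.1
tcp_pos: [0.5619, -0.3074, 0.2258]
tool_rot: [0.934, 0.358, -0.001, -0.002]
force: [-0.7, -0.2, -3.9]
finger_gap: 0.504
gripper_force: 122.7
  pin a 124 e85 mm 17.4
  pin b 136 e85 mm 18.3
  pin c 111 e85 mm 6.5
  pin d 137 e85 mm 7.0
side 846 yaw [-0.03040627  0.00040254] handle top z(tool) mm [8.4 8.6 8.9 8.8 9.6] knob end x -0.19714504434892297
  pin a 68 e85 mm 16.8
  pin b 92 e85 mm 17.8
  pin c 73 e85 mm 7.1
  pin d 48 e85 mm 5.0
t 4.2 tcp [ 0.562  -0.3075  0.2253] x [ 0.743  0.669 -0.001] y [ 0.669 -0.743 -0.006] F [-0.2 -0.5 -3.7] gap 0.502014422891621 q [-0.67  0.58  1.41  0.    1.15  0.16]
```

Scaled: 0.3345 m is 6.69, -0.4115 m is -8.23.

```bash
python3 drive.py '[6.69,-8.23,0,0,0,6.69,-8.23,0,0,0,6.69,-8.23,0,0,0,6.69,-8.23,0,0,0,6.69,-8.23,0,0,0,6.69,-8.23,0,0,0,6.69,-8.23,0,0,0,6.69,-8.23,0,0,0,6.69,-8.23,0,0,0,6.69,-8.23,0,0,0,6.69,-8.23,0,0,0,6.69,-8.23,0,0,0,6.69,-8.23,0,0,0,6.69,-8.23,0,0,0,6.69,-8.23,0,0,0]'; python3 look.py 2; python3 ax.py .5353 .2222 .170
```

```text
t: 5.7
tcp_pos: [0.5369, 0.2196, 0.2277]
tool_rot: [0.934, 0.357, -0.001, 0.0]
force: [-0.0, -0.7, -3.8]
finger_gap: 0.498
gripper_force: 123.2
top 987 yaw [-0.02921928  0.0014506 ] handle top z(tool) mm [7.4 7.5 7.8 7.9 8. ] knob end x -0.19405778718066893
  pin a 65 e85 mm 15.5
  pin b 135 e85 mm 18.7
  pin c 121 e85 mm 6.8
  pin d 134 e85 mm 7.1
side 530 yaw [-0.00624468  0.00759817] handle top z(tool) mm [9.2 9.4 9.7 9.4 9.8] knob end x -0.19666141185165165
  pin a 72 e85 mm 16.2
  pin b 92 e85 mm 17.2
  pin c 75 e85 mm 6.6
  pin d 48 e85 mm 5.2
t 5.8 tcp [0.5371 0.2197 0.2281] x [ 0.745  0.667 -0.001] y [ 0.667 -0.745 -0.   ] F [-0.3  0.1 -3.8] gap 0.5022697493842455 q [ 0.2   0.5   1.57 -0.    1.07  1.04]
shift [ 0.0004 -0.003   0.0581]
```

View pics/side2.png

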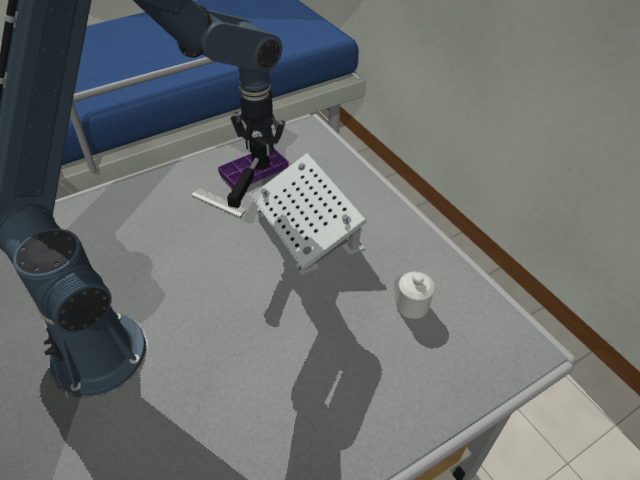

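Scaled: 0.04 m is 0.8, 0.058 m is 1.16.

```bash
python3 drive.py '[0.01,-0.06,0.4,0,0,0.01,-0.06,0.8,0,0,0.01,-0.06,1.1,0,0,0.01,-0.06,1.16,0,0,0.01,-0.06,1.16,0,0,0.01,-0.06,1.16,0,0]';for i in 1 2 3; do python3 ax.py .5353 .2222 .138; done
```

```text
t: 6.4
tcp_pos: [0.536, 0.2234, 0.1712]
tool_rot: [0.934, 0.358, 0.001, 0.0]
force: [1.0, 0.0, -3.0]
finger_gap: 0.502
gripper_force: 123.2
t 6.4 tcp [0.536  0.2234 0.1712] x [0.744 0.669 0.002] y [ 0.669 -0.744  0.001] F [ 1.  0. -3.] gap 0.5021200899195989 q [ 0.2   0.57  1.62 -0.    0.94  1.04]
shift [-0.0014  0.0004  0.0332]
t 6.4 tcp [0.536  0.2234 0.1712] x [0.744 0.669 0.002] y [ 0.669 -0.744  0.001] F [ 1.  0. -3.] gap 0.5021200899195989 q [ 0.2   0.57  1.62 -0.    0.94  1.04]
shift [-0.0014  0.0004  0.0332]
t 6.4 tcp [0.536  0.2234 0.1712] x [0.744 0.669 0.002] y [ 0.669 -0.744  0.001] F [ 1.  0. -3.] gap 0.5021200899195989 q [ 0.2   0.57  1.62 -0.    0.94  1.04]
shift [-0.0014  0.0004  0.0332]
```

Scaled: 0.033 m is 0.66, 0.014 m is 0.28.

```bash
python3 drive.py '[-0.02,0,0.28,0,0,-0.02,0,0.66,0,0,-0.02,0,0.66,0,0]'; python3 ax.py; python3 look.py 3;python3 ax.py
```

```text
t: 6.7
tcp_pos: [0.5361, 0.223, 0.1379]
tool_rot: [0.934, 0.358, 0.002, 0.0]
force: [-0.5, 0.3, -2.5]
finger_gap: 0.499
gripper_force: 123.5
t 6.7 tcp [0.5361 0.223  0.1379] x [0.743 0.669 0.003] y [ 0.669 -0.743  0.002] F [-0.5  0.3 -2.5] gap 0.4988820911836904 q [ 0.2   0.62  1.65 -0.    0.87  1.04]
top 801 yaw [-0.02857296  0.00137279] handle top z(tool) mm [7.2 7.4 7.6 7.9 8.1] knob end x -0.1941722134202632
  pin b 139 e85 mm 17.9
  pin c 117 e85 mm 6.3
  pin d 137 e85 mm 6.9
side 496 yaw [-0.01019517  0.00606942] handle top z(tool) mm [7.7 7.8 7.  7.5 7.6] knob end x -0.1977258450756734
  pin a 23 e85 mm 4.2
  pin b 87 e85 mm 17.2
  pin c 72 e85 mm 5.3
  pin d 47 e85 mm 5.6
t 6.8 tcp [0.5348 0.2229 0.1383] x [0.743 0.669 0.001] y [ 0.669 -0.743  0.   ] F [ 1.2 -0.2 -2.9] gap 0.5014974330525835 q [0.2  0.62 1.65 0.   0.87 1.04]
```

```bash
python3 -c "
import cv2;a=cv2.imread('pics/side3.png')[140:260,200:360];cv2.imwrite('pics/c3.png',cv2.resize(a,None,fx=5,fy=5,interpolation=2))"
```

```text
(no output)
```

View pics/c3.png

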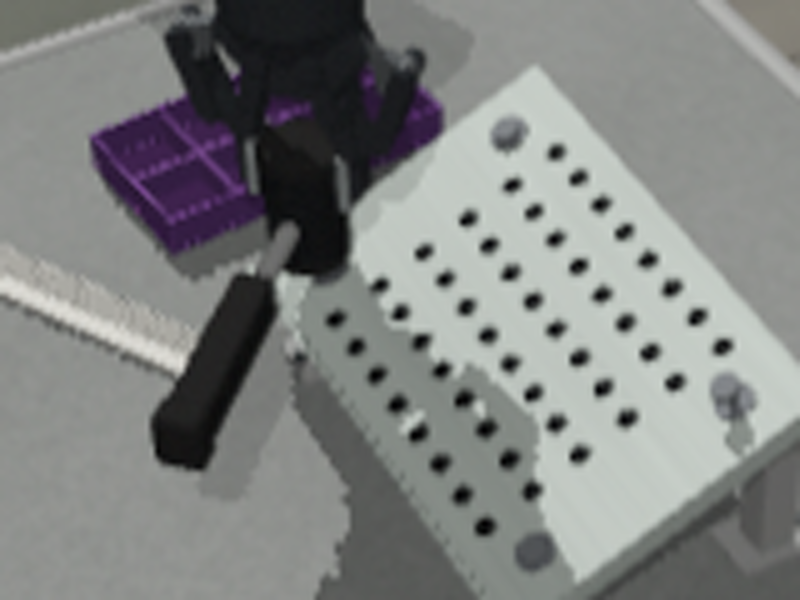

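The crop shows the mallet face resting on pin_a at about (330,265). I raise it to measure how far the pin went.

Scaled: -0.09 m is -1.8, -0.05 m is -1.

```bash
python3 drive.py '[0,0,-1,0,0,0,0,-1.8,0,0,0,0,-1.8,0,0,0,0,-1.8,0,0]'; python3 look.py 4; python3 ax.py .5345 .2222 .160
```

```text
t: 7.2
tcp_pos: [0.5343, 0.223, 0.2287]
tool_rot: [0.934, 0.358, 0.001, 0.0]
force: [-0.6, -0.1, -3.5]
finger_gap: 0.502
gripper_force: 123.7
top 997 yaw [-0.02757336  0.00173906] handle top z(tool) mm [7.6 7.7 8.  8.1 8.5] knob end x -0.19398803146072174
  pin a 89 e85 mm 15.0
  pin b 135 e85 mm 18.0
  pin c 117 e85 mm 6.3
  pin d 134 e85 mm 6.6
side 527 yaw [-0.00354     0.00724563] handle top z(tool) mm [11.1 11.  11.  11.5 11.4] knob end x -0.1984546511902951
  pin a 65 e85 mm 13.3
  pin b 93 e85 mm 17.1
  pin c 73 e85 mm 6.9
  pin d 55 e85 mm 4.1
t 7.3 tcp [0.5327 0.2226 0.2262] x [ 0.743  0.669 -0.003] y [ 0.669 -0.743 -0.002] F [-0.9 -0.3 -4. ] gap 0.5029883774741372 q [0.2  0.5  1.58 0.   1.07 1.04]
shift [0.0013 0.0016 0.0662]
```

Scaled: 0.095 m is 1.9, 0.08 m is 1.6.

```bash
python3 drive.py '[0.02,0.02,1,0,0,0.02,0.02,1.3,0,0,0.02,0.02,1.6,0,0,0.02,0.02,1.9,0,0,0.02,0.02,1.9,0,0]'; python3 ax.py; python3 drive.py '[0,0,0,0,0]'
```

```text
t: 7.8
tcp_pos: [0.536, 0.2224, 0.1304]
tool_rot: [0.934, 0.358, -0.001, 0.0]
force: [0.6, 0.3, -1.1]
finger_gap: 0.499
gripper_force: 124.3
t 7.8 tcp [0.536  0.2224 0.1304] x [ 0.743  0.669 -0.001] y [ 0.669 -0.743 -0.   ] F [ 0.6  0.3 -1.1] gap 0.4989627768218468 q [ 0.2   0.63  1.65 -0.    0.86  1.04]
t: 7.9
tcp_pos: [0.5351, 0.2226, 0.1309]
tool_rot: [0.934, 0.358, -0.001, -0.0]
force: [-0.1, -0.5, -3.6]
finger_gap: 0.501
gripper_force: 124.1
```

Scaled: -0.018 m is -0.36, 0.0015 m is 0.03.

```bash
python3 drive.py '[0,0,-0.36,0,0,0,0,-0.36,0,0,0,0,0.03,0,0,0,0,0.03,0,0]'; python3 drive.py '[0,0,-1,0,0,0,0,-1.8,0,0,0,0,-1.8,0,0,0,0,-1.8,0,0]'; python3 look.py 5; python3 ax.py
```

```text
t: 8.3
tcp_pos: [0.5366, 0.223, 0.1301]
tool_rot: [0.934, 0.358, 0.001, 0.0]
force: [1.6, -0.1, -0.4]
finger_gap: 0.507
gripper_force: 123.9
t: 8.7
tcp_pos: [0.5351, 0.2227, 0.2207]
tool_rot: [0.934, 0.358, -0.0, -0.0]
force: [-0.2, 0.3, -3.5]
finger_gap: 0.502
gripper_force: 123.9
top 973 yaw [-0.02955772  0.00148445] handle top z(tool) mm [7.6 7.7 8.  7.8 8.1] knob end x -0.1941041051338428
  pin a 74 e85 mm 6.0
  pin b 135 e85 mm 18.9
  pin c 117 e85 mm 7.0
  pin d 135 e85 mm 6.6
side 525 yaw [-0.00679985  0.0068859 ] handle top z(tool) mm [11.1 10.8 11.1 11.7 10.9] knob end x -0.19815980112913362
  pin a 55 e85 mm 6.7
  pin b 91 e85 mm 17.2
  pin c 79 e85 mm 6.0
  pin d 50 e85 mm 5.4
t 8.8 tcp [0.5338 0.2224 0.2187] x [ 0.743  0.669 -0.005] y [ 0.669 -0.743 -0.003] F [ 0.4 -0.5 -3.6] gap 0.5026802325255936 q [0.2  0.51 1.58 0.   1.05 1.04]
```

Scaled: 0.092 m is 1.84, 0.08 m is 1.6.

```bash
python3 drive.py '[0,0,1,0,0,0,0,1.44,0,0,0,0,1.6,0,0,0,0,1.84,0,0,0,0,1.84,0,0]'; python3 drive.py '[0,0,0,0,0]'; python3 drive.py '[0,0,-0.3,0,0,0,0,-0.3,0,0,0,0,0.03,0,0,0,0,0.03,0,0,0,0,0.03,0,0]'
```

```text
t: 9.3
tcp_pos: [0.536, 0.223, 0.1297]
tool_rot: [0.934, 0.358, 0.0, -0.0]
force: [-2.2, -0.6, 2.7]
finger_gap: 0.506
gripper_force: 124.6
t: 9.4
tcp_pos: [0.5364, 0.2231, 0.13]
tool_rot: [0.934, 0.358, 0.001, 0.0]
force: [-1.7, -0.3, 2.7]
finger_gap: 0.501
gripper_force: 124.6
t: 9.9
tcp_pos: [0.5386, 0.2234, 0.1296]
tool_rot: [0.934, 0.358, 0.004, 0.001]
force: [-0.7, 0.8, 9.3]
finger_gap: 0.498
gripper_force: 125.0
```

Scaled: -0.03 m is -0.6, 0.002 m is 0.04.

```bash
python3 drive.py '[-0.02,0,-0.6,0,0,-0.02,0,-0.6,0,0,-0.02,0,0,0,0,-0.02,0,0.04,0,0,-0.02,0,0.04,0,0]'; python3 drive.py '[0,0,-1,0,0,0,0,-2,0,0,0,0,-2,0,0,0,0,-2,0,0]'; python3 look.py 6;python3 look.py 6|grep -E "pin [acd]"; python3 ax.py .6375 -.0215 .222
```

```text
t: 10.4
tcp_pos: [0.5381, 0.222, 0.1265]
tool_rot: [0.934, 0.358, 0.003, 0.001]
force: [0.8, -2.3, 7.5]
finger_gap: 0.501
gripper_force: 132.0
t: 10.8
tcp_pos: [0.5354, 0.2222, 0.2254]
tool_rot: [0.934, 0.358, 0.001, 0.0]
force: [-1.3, 0.6, -4.6]
finger_gap: 0.502
gripper_force: 131.0
top 975 yaw [-0.0197408   0.00148525] handle top z(tool) mm [ 8.6  9.8 10.9 11.7 12.9] knob end x -0.1937445296592154
  pin a 86 e85 mm 5.5
  pin b 134 e85 mm 18.0
  pin c 115 e85 mm 6.3
  pin d 139 e85 mm 6.1
side 536 yaw [0.00111723 0.00641402] handle top z(tool) mm [11.9 12.8 13.8 14.9 15.3] knob end x -0.19750354896521893
  pin a 58 e85 mm 6.5
  pin b 89 e85 mm 17.2
  pin c 76 e85 mm 6.7
  pin d 51 e85 mm 4.4
  pin a 79 e85 mm 6.3
  pin c 121 e85 mm 6.5
  pin d 135 e85 mm 7.1
  pin a 55 e85 mm 5.4
  pin c 70 e85 mm 5.7
  pin d 44 e85 mm 5.5
t 11.0 tcp [0.5336 0.2218 0.2228] x [ 0.743  0.669 -0.004] y [ 0.669 -0.743 -0.003] F [-0.5 -0.3 -3.5] gap 0.5048708742411092 q [ 0.2   0.5   1.58 -0.    1.06  1.04]
shift [-0.0855  0.2504  0.0005]
```

Scaled: -0.01 m is -0.2, 0.251 m is 5.02.

```bash
python3 drive.py '[-1.77,5.02,-0.2,0,0,-1.77,5.02,-0.2,0,0,-1.77,5.02,-0.2,0,0,-1.77,5.02,-0.2,0,0,-1.77,5.02,-0.2,0,0,-1.77,5.02,-0.2,0,0,-1.77,5.02,-0.2,0,0,-1.77,5.02,-0.2,0,0,-1.77,5.02,-0.2,0,0]'; python3 look.py 7; python3 ax.py .636 -.024 .215;python3 -c "
import cv2;a=cv2.imread('pics/side7.png')[120:270,230:430];cv2.imwrite('pics/c7.png',cv2.resize(a,None,fx=4,fy=4,interpolation=2))"
```

```text
t: 11.9
tcp_pos: [0.6359, -0.0219, 0.2342]
tool_rot: [0.933, 0.359, -0.001, -0.001]
force: [-0.4, 0.6, -3.9]
finger_gap: 0.5
gripper_force: 130.9
top 578 yaw [0.00563533 0.00246941] handle top z(tool) mm [10.1 11.6 10.7 12.2 12.8] knob end x -0.19345297994465877
  pin a 116 e85 mm 6.2
  pin d 136 e85 mm 6.5
side 611 yaw [-0.00651812  0.00428904] handle top z(tool) mm [ 8.3  9.5 10.7 11.4 12.9] knob end x -0.1949025479684551
  pin a 61 e85 mm 6.0
  pin b 90 e85 mm 17.5
  pin c 73 e85 mm 6.1
  pin d 50 e85 mm 4.3
t 12.0 tcp [ 0.6364 -0.0218  0.2349] x [ 0.742  0.671 -0.001] y [ 0.671 -0.742 -0.001] F [-0.7 -0.7 -4.3] gap 0.5021559668361179 q [-0.21  0.56  1.42  0.    1.16  0.63]
shift [-0.0018  0.0014  0.0199]
```

View pics/c7.png

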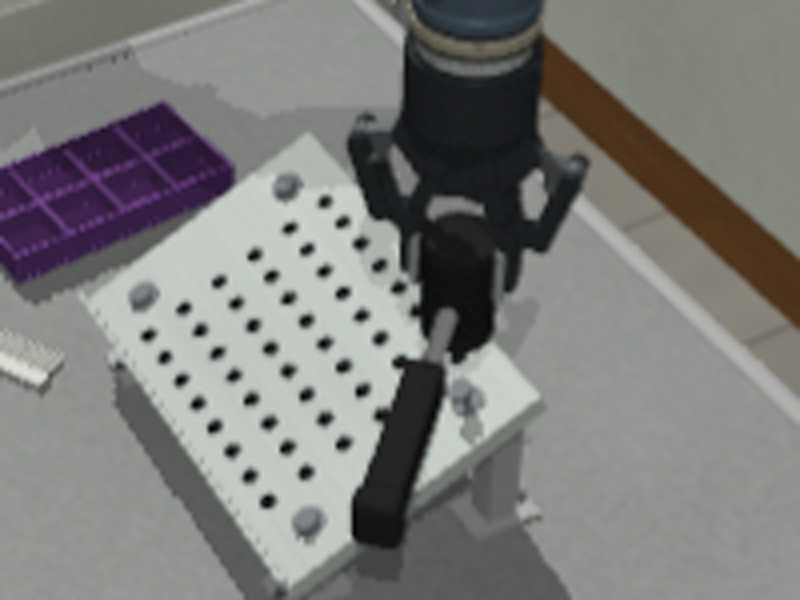

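The crop shows pin_a home at (143,296), the mallet above pin_b at (463,395), and the handle drooping slightly. Now I strike pin_b.

```bash
python3 drive.py '[-0.04,0.03,0.4,0,0,-0.04,0.03,0.4,0,0,-0.04,0.03,0.7,0,0,-0.04,0.03,0.98,0,0,-0.04,0.03,0.98,0,0]'; python3 ax.py; python3 drive.py '[0,0,-0.4,0,0,0,0,-0.4,0,0,0,0,-0.12,0,0,0,0,0.08,0,0,0,0,0.08,0,0]'; python3 ax.py
```

```text
t: 12.5
tcp_pos: [0.638, -0.0257, 0.1869]
tool_rot: [0.933, 0.359, 0.001, 0.001]
force: [1.0, -1.0, 0.2]
finger_gap: 0.505
gripper_force: 131.8
t 12.5 tcp [ 0.638  -0.0257  0.1869] x [0.743 0.67  0.002] y [ 0.67  -0.743  0.002] F [ 1.  -1.   0.2] gap 0.5045077007229121 q [-0.22  0.62  1.46  0.    1.06  0.62]
t: 13.0
tcp_pos: [0.6385, -0.0261, 0.1825]
tool_rot: [0.934, 0.358, 0.002, 0.001]
force: [1.5, 0.5, 5.3]
finger_gap: 0.501
gripper_force: 132.4
t 13.0 tcp [ 0.6385 -0.0261  0.1825] x [0.743 0.669 0.003] y [ 0.669 -0.743  0.003] F [1.5 0.5 5.3] gap 0.5013014982286431 q [-0.22  0.63  1.46  0.    1.05  0.62]
```

```bash
python3 drive.py '[0,-0.04,-1,0,0,0,-0.04,-1,0,0,0,-0.04,-1,0,0]'; python3 look.py 8; python3 look.py 8|grep "pin b"; python3 ax.py
```

```text
t: 13.3
tcp_pos: [0.6351, -0.0245, 0.2316]
tool_rot: [0.934, 0.358, -0.0, -0.0]
force: [-0.7, 0.2, -3.7]
finger_gap: 0.502
gripper_force: 130.8
top 565 yaw [-0.00169946  0.00107172] handle top z(tool) mm [10.5 14.2 10.8 11.8 12.8] knob end x -0.19357765604657237
  pin a 120 e85 mm 6.0
  pin d 134 e85 mm 6.4
side 608 yaw [-0.00642012  0.0030123 ] handle top z(tool) mm [10.3 10.7 12.  12.8 13.3] knob end x -0.19657846763545214
  pin a 56 e85 mm 5.8
  pin b 73 e85 mm 10.3
  pin c 75 e85 mm 6.1
  pin d 48 e85 mm 5.4
  pin b 80 e85 mm 9.5
t 13.5 tcp [ 0.6339 -0.0243  0.2298] x [ 0.743  0.669 -0.003] y [ 0.669 -0.743 -0.004] F [-0.2 -0.1 -3.3] gap 0.5046776695847425 q [-0.21  0.57  1.43 -0.    1.15  0.62]
```

Scaled: 0.052 m is 1.04, 0.04 m is 0.8.

```bash
python3 drive.py '[0,0,0.5,0,0,0,0,0.5,0,0,0,0,0.8,0,0,0,0,1.04,0,0,0,0,1.04,0,0]'; python3 drive.py '[0,0,-0.5,0,0,0,0,-0.5,0,0,0,0,-0.2,0,0,0,0,0.05,0,0,0,0,0.05,0,0]';python3 drive.py '[0,0,-1,0,0,0,0,-1.1,0,0,0,0,-1.1,0,0]'; python3 look.py 9; python3 look.py 9|grep "pin b"; python3 ax.py
```

```text
t: 14.0
tcp_pos: [0.636, -0.0249, 0.1803]
tool_rot: [0.934, 0.358, 0.0, 0.0]
force: [-0.5, -0.7, -0.9]
finger_gap: 0.504
gripper_force: 131.6
t: 14.5
tcp_pos: [0.6361, -0.0247, 0.1786]
tool_rot: [0.934, 0.358, 0.001, 0.0]
force: [-1.0, -0.3, 6.0]
finger_gap: 0.499
gripper_force: 132.2
t: 14.8
tcp_pos: [0.6361, -0.0247, 0.2336]
tool_rot: [0.934, 0.358, 0.001, 0.001]
force: [1.0, 0.3, -3.2]
finger_gap: 0.5
gripper_force: 130.8
top 570 yaw [-0.00667342  0.00043232] handle top z(tool) mm [10.  13.2 10.8 11.8 12.6] knob end x -0.1937952440676905
  pin a 117 e85 mm 6.5
  pin d 132 e85 mm 6.8
side 606 yaw [-0.00604167  0.00295575] handle top z(tool) mm [10.8 11.4 12.9 13.3 14. ] knob end x -0.1968531282290845
  pin a 56 e85 mm 7.0
  pin b 72 e85 mm 7.1
  pin c 73 e85 mm 6.1
  pin d 44 e85 mm 6.3
  pin b 75 e85 mm 6.7
t 15.0 tcp [ 0.6339 -0.0243  0.2305] x [ 0.743  0.669 -0.003] y [ 0.669 -0.743 -0.004] F [-1.3 -0.4 -4.1] gap 0.49902382418065133 q [-0.21  0.57  1.43  0.    1.15  0.62]
```

The manual's scale: shifts go in units of 50 mm. Converting my numbers, 0.057 m is 1.14, 0.045 m is 0.9.

```bash
python3 drive.py '[0,0,0.6,0,0,0,0,0.6,0,0,0,0,0.9,0,0,0,0,1.14,0,0,0,0,1.14,0,0]'; python3 drive.py '[0,0,-0.54,0,0,0,0,-0.54,0,0,0,0,-0.2,0,0,0,0,0.04,0,0,0,0,0.04,0,0]';python3 drive.py '[0,0,-1,0,0,0,0,-2,0,0,0,0,-2.4,0,0,0,0,-2.4,0,0]'; python3 look.py 10; for i in 1 2 3; do python3 look.py 10|grep pin; done; python3 ax.py
```

```text
t: 15.5
tcp_pos: [0.6354, -0.0246, 0.1784]
tool_rot: [0.934, 0.358, -0.0, 0.0]
force: [-4.8, 0.1, 10.8]
finger_gap: 0.5
gripper_force: 132.1
t: 16.0
tcp_pos: [0.6362, -0.0247, 0.178]
tool_rot: [0.934, 0.358, 0.001, 0.001]
force: [-6.5, 1.5, 21.9]
finger_gap: 0.5
gripper_force: 133.2
t: 16.4
tcp_pos: [0.6372, -0.0249, 0.2969]
tool_rot: [0.934, 0.358, 0.003, 0.002]
force: [0.4, -0.7, -4.1]
finger_gap: 0.505
gripper_force: 130.7
t 16.6 tcp [ 0.6337 -0.0243  0.2903] x [ 0.743  0.669 -0.004] y [ 0.669 -0.743 -0.005] F [ 0.6  0.6 -3.9] gap 0.5021226433072433 q [-0.21  0.51  1.36 -0.    1.28  0.62]Traceback (most recent call last):
  File "look.py", line 15, in <module>
    p=np.polyfit(Q[:,0],Q[:,1],1);z=[np.percentile(Q[(Q[:,0]<a+.01)&(Q[:,0]>a-.01),2],20)*1e3 for a in(-.09,-.11,-.13,-.15,-.165)]
                                     ~~~~~~~~~~~~~^^^^^^^^^^^^^^^^^^^^^^^^^^^^^^^^^^^^^^^
    return _quantile_unchecked(
        a, q, axis, out, overwrite_input, method, keepdims, weights)
    return _ureduce(a,
                    func=_quantile_ureduce_func,
    ...<5 lines>...
              
[... 775 characters left out ...]
most recent call last):
  File "look.py", line 15, in <module>
    p=np.polyfit(Q[:,0],Q[:,1],1);z=[np.percentile(Q[(Q[:,0]<a+.01)&(Q[:,0]>a-.01),2],20)*1e3 for a in(-.09,-.11,-.13,-.15,-.165)]
                                     ~~~~~~~~~~~~~^^^^^^^^^^^^^^^^^^^^^^^^^^^^^^^^^^^^^^^
IndexError: index -1 is out of bounds for axis 0 with size 0
Traceback (most recent call last):
  File "look.py", line 15, in <module>
    p=np.polyfit(Q[:,0],Q[:,1],1);z=[np.percentile(Q[(Q[:,0]<a+.01)&(Q[:,0]>a-.01),2],20)*1e3 for a in(-.09,-.11,-.13,-.15,-.165)]
                                     ~~~~~~~~~~~~~^^^^^^^^^^^^^^^^^^^^^^^^^^^^^^^^^^^^^^^
IndexError: index -1 is out of bounds for axis 0 with size 0
```

The blows now stall with rising force and no further travel. I carry the mallet to a free spot and check all the pins from there.

```bash
sed -i 's/if len(Q)>30:/if len(Q)>30 and Q[:,0].min()<-.17 and Q[:,0].max()>-.09:/; s/,20)\*1e3 for/,20)*1e3 if ((Q[:,0]<a+.01)\&(Q[:,0]>a-.01)).any() else np.nan for/' look.py
python3 drive.py '[-5.25,2.95,0,0,0,-5.25,2.95,0,0,0,-5.25,2.95,0,0,0,-5.25,2.95,0,0,0,-5.25,2.95,0,0,0,-5.25,2.95,0,0,0,-5.25,2.95,0,0,0,-5.25,2.95,1,0,0,-5.25,2.95,2,0,0,-5.25,2.95,2,0,0,-5.25,2.95,2,0,0]'; python3 look.py 11; python3 look.py 12;python3 look.py 13; python3 ax.py
```

```text
t: 17.7
tcp_pos: [0.5382, -0.3088, 0.1918]
tool_rot: [0.934, 0.358, -0.001, -0.002]
force: [1.7, -0.3, -2.7]
finger_gap: 0.507
gripper_force: 130.7
  pin a 119 e85 mm 6.3
  pin b 134 e85 mm 6.4
  pin c 121 e85 mm 6.6
  pin d 140 e85 mm 6.7
side 858 yaw [-0.02021272  0.00293802] handle top z(tool) mm [ 6.5  8.2  8.9 10.1 11. ] knob end x -0.19558966511232687
  pin a 54 e85 mm 6.7
  pin b 70 e85 mm 6.1
  pin c 79 e85 mm 6.0
  pin a 120 e85 mm 6.5
  pin b 135 e85 mm 6.4
  pin c 117 e85 mm 6.4
  pin d 136 e85 mm 6.5
side 862 yaw [-0.01774283  0.00160808] handle top z(tool) mm [ 8.5  9.5 10.9 11.6 12.8] knob end x -0.19585043729980925
  pin a 54 e85 mm 5.6
  pin b 75 e85 mm 6.3
  pin c 74 e85 mm 6.3
  pin a 120 e85 mm 5.8
  pin b 135 e85 mm 6.0
  pin c 117 e85 mm 6.7
  pin d 131 e85 mm 6.6
side 868 yaw [-0.01582201  0.00124626] handle top z(tool) mm [ 9.5 10.3 11.7 12.6 13.5] knob end x -0.19611489509025062
  pin a 54 e85 mm 6.4
  pin b 75 e85 mm 6.5
  pin c 70 e85 mm 6.1
t 18.0 tcp [ 0.5401 -0.3104  0.1964] x [0.743 0.669 0.001] y [ 0.669 -0.743  0.005] F [ 0.2 -0.4 -3.6] gap 0.507144588594117 q [-0.7   0.59  1.5  -0.    1.05  0.14]
```

Scaled: 0.134 m is 2.68, 0.136 m is 2.72.

```bash
python3 drive.py '[0,0,0.8,0,0,0,0,1.6,0,0,0,0,2.2,0,0,0,0,2.5,0,0,0,0,2.6,0,0,0,0,2.68,0,0,0,0,2.72,0,0,0,0,2.72,0,0]'; python3 drive.py '[0,0,0.02,0,0.45,0,0,0.02,0,0.45,0,0,0.02,0,0.45]' 20; python3 look.py 14; python3 ax.py
```

```text
t: 18.8
tcp_pos: [0.5397, -0.3104, 0.0591]
tool_rot: [0.934, 0.358, 0.001, 0.001]
force: [0.1, 0.1, -3.1]
finger_gap: 0.504
gripper_force: 130.7
t: 19.1
tcp_pos: [0.5398, -0.3104, 0.0585]
tool_rot: [0.934, 0.358, 0.001, 0.001]
force: [-0.6, 0.6, 6.6]
finger_gap: 0.505
gripper_force: 131.1
  pin a 117 e85 mm 5.9
  pin b 134 e85 mm 6.7
  pin c 119 e85 mm 6.5
  pin d 138 e85 mm 6.7
side 2149 yaw [-0.00358536  0.00055737] handle top z(tool) mm [12.  12.8 13.5 14.1 14.3] knob end x -0.19940874803062403
  pin a 56 e85 mm 6.3
  pin c 74 e85 mm 5.5
t 19.2 tcp [ 0.5398 -0.3104  0.0585] x [0.743 0.669 0.   ] y [ 0.669 -0.743  0.003] F [0.  1.3 7. ] gap 0.5012049455052997 q [-0.7   0.78  1.57  0.    0.78  0.14]
```

Scaled: -0.2 m is -4, -0.18 m is -3.6.

```bash
python3 drive.py '[0,0,0,0,0.6,0,0,0,0,0.6,0,0,0,0,0.8,0,0,0,0,1,0,0,0,0,1,0,0,0,0,1]' 20; python3 drive.py '[0,0,-0.6,0,1,0,0,-1.6,0,1,0,0,-2.6,0,1,0,0,-3.6,0,1,0,0,-4,0,1,0,0,-4,0,1,-2.4,0,-4,0,1,-2.4,0,-4,0,1,-2.4,0,-4,0,1,-2.4,0,-4,0,1]'; python3 look.py 15; python3 - <<'E'
from h import *
for n in("top","side"):
    s=load(n+"15.npz");W=cloud(s);x,y,z=W[...,0],W[...,1],W[...,2];hv=cv2.cvtColor(s["pixels"],cv2.COLOR_RGB2HSV)[...,2]
    m=(np.hypot(x-.54,y+.31)<.03)&(z>.06)&(z<.12)&(hv<70);Q=W[m]
    if len(Q): print(n,len(Q),"top z",np.percentile(Q[:,2],[10,50,90]),Q.mean(0))
    P=W[(np.hypot(x-.54,y+.31)<.018)&(z>.07)&(z<.085)]
    if len(P)>10:
        A=np.linalg.lstsq(np.c_[P[:,:2],np.ones(len(P))],P[:,2],rcond=None)[0];print("tilt",A[:2])
E
python3 ax.py
```

```text
t: 19.8
tcp_pos: [0.5389, -0.3098, 0.0567]
tool_rot: [0.934, 0.358, -0.0, -0.0]
force: [-0.3, 0.3, 0.1]
finger_gap: 0.996
gripper_force: 0.0
t: 20.8
tcp_pos: [0.447, -0.3914, 0.2548]
tool_rot: [0.934, 0.356, -0.001, -0.002]
force: [0.6, -0.1, -0.5]
finger_gap: 1.002
gripper_force: 0.0
  pin a 121 e85 mm 6.5
  pin b 133 e85 mm 6.3
  pin c 120 e85 mm 6.2
  pin d 132 e85 mm 6.9
  pin a 57 e85 mm 6.6
  pin c 77 e85 mm 6.4
top 379 top z [0.07200083 0.07647183 0.07902501] [ 0.54040871 -0.30816064  0.07571947]
tilt [-0.02003256 -0.01189868]
side 334 top z [0.06548584 0.07553417 0.07850837] [ 0.53699461 -0.31440331  0.07403833]
tilt [ 0.04868741 -0.01940786]
t 20.9 tcp [ 0.4492 -0.3896  0.2553] x [0.744 0.668 0.001] y [ 0.668 -0.744 -0.003] F [ 0.9  0.1 -1. ] gap 0.9999916151255993 q [-0.9   0.49  1.51  0.    1.15 -0.06]
```

View pics/side15.png

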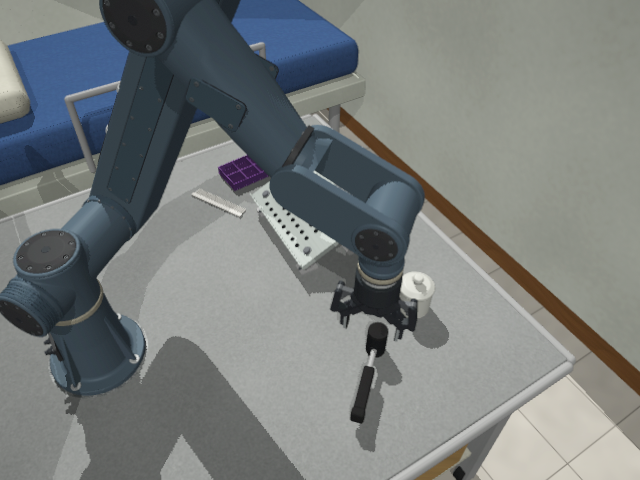

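The mallet stands level on its face at (376,338) with its top at 76 mm. The gripper is clear above it, the jar at (415,295) and the tray and comb are where they were, and all four pins read about 6 mm, which is home.

```bash
python3 -c "
from station import manip, optics, workorder
print(workorder.sign_off())"
```

```text
the job is handed in; nothing more can be done
None
```

Both proud pins are knocked home (all four read about 6 mm off the panel), the mallet stands on its face on the cart top, the jar, tray and comb look unmoved, and I handed the job in at about 21 s; the sign-off returned no verdict.

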